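# Tip the seed tray down and push it home

### The arm

A 6-joint arm with a two-finger parallel gripper is mounted at the origin on the work surface. World frame = base frame: x ahead of the robot, y to its left, z up, the work surface at z = 0. Lengths are in mm, angles in rad, forces in N, time in s.
With the tool pointing down it reaches from about 300 to 1000 mm from the base axis. Payload 5.1 kg.
Tool frame: the origin (TCP) lies midway between the tips of the shut fingers; the grasp point (between the pads) lies robot.grip_point_offset behind it (robot.grip_point_offset is the distance from the TCP to the grasp point, in mm); z points along the fingers, y is the line along which they close (so a half turn about z gives the same grasp; the last joint's range is limited). The gripper opens to 95 mm and grips with 3 to 60 N. Pads are 20 mm wide; open, the fingers measure 119 mm over their backs; the gripper's body (75 mm by 180 mm) begins 59 mm behind the grasp point.
Start: joints at [-0.083, 0.124, 1.65, -0, 1.367, -0.083], TCP at [649.988, -0.028, 175.756] pointing down, gripper open.
Joint ranges: [-2.61, 2.61], [-1.02, 2.33], [0.03, 2.71], [-1.35, 4.49], [0.32, 2.68], [-2.91, 2.91]. Speed limits (rad/s): [2.57, 2.57, 3.14, 3.14, 3.14, 3.14].

### API

Orientations are given as a 3x3 rotation matrix whose columns are the frame's x, y, z axes.
In Python, from bench import sensors, eyes, robot, models gives the robot as it stands.
- The arm moves only by the shell command python3 -m handwheel 'ROWS' [OPENING] [FORCE]. ROWS is JSON, a list of rows, each an object of numbers: "tx", "ty", "tz": the shift along the tool's x, y, z in units of 40 mm (1.0 is 40 mm); "wx", "wy", "wz": the turn, a rotation vector about the tool's x, y, z in degrees. A call has 1 to 10 rows; each row shifts and turns the commanded pose from where the row before left it, along the tool's axes as they then stand; what a row does not reach is not made up. A row lasts 1/10 s, in which the tool goes at most 50 mm and 8.59 degrees, less where a joint would pass 70% of its speed; a pose out of reach is approached as far as the arm can. A call is refused whole if a number of a shift passes 1 or a number of a turn 8.59, either way. A call with a gripper value outside its range is refused whole. OPENING is the closure, from 0 (fully open) to 1 (shut), set as the call begins (- or left out, the last holds). The fingers move at their own pace and stop on an object; FORCE is the grip in N (left out, the last holds). Time passes only in rows, so rows that do not move let the fingers close. It gives the time, the measured TCP pose, the force, the opening and the grip force at its end, in the units of the state.
- sensors.read_state(): the state, without advancing time (a new reading comes with each control period).
- eyes.grab_frame(name): name is "scene" or "side" or "wrist"; returns the picture (420x560x3 uint8, blue, green, red); there is no depth.
- eyes.camera_info(name): a dict with "fx", "fy", "cx", "cy" (pixels), "rvec" (rotation vector, rad) and "tvec" (3), from world to camera coordinates, as OpenCV has them. Camera axes: x right, y down, z forward; pixel columns grow to the right and rows downward; lengths in mm; the calibration is good to about 2 mm. A picture is of the moment at which its call begins: read the wrist's pose just before it. camera_info takes no time and is no camera call; for the wrist camera it gives the pose at the moment of the call.
- robot.finish_job(): hands the job in; it is judged then, once.
Trained networks look in the newest picture that a camera, given by its name, has taken for a name from the list of things; names that differ only in an ending like _2 or _b are one class to them, and where a whole thing is asked for, a point or a joint stands for the part that bears it (a point fixed in the world has none). Each returns a list of dicts, best first, with "p" (0 to 1); they miss things now and then, are a little off and sometimes report something else, mostly with a low value. They report only what shows in the picture. A call takes as long as a camera call. They do not tell look-alikes from the thing itself.
- models.search_frame(camera, target): "at" ([column, row] in pixels, amid what is visible of it).
The state is a dict: "time_s": time; "joint_positions": joint angles; "dq": joint speeds; "joint_efforts": joint torques, N m; "tool_pos": TCP position; "ee_rot": TCP orientation; "ft_force": force on the tool from outside, world axes, zero at the start; "ft_torque": the same for the moment, N m; "finger_gap": finger opening in mm; "grip_force": force on a finger pad.
Only numpy, scipy, OpenCV 4.12 (cv2) and the standard library are available. Lean on these libraries where they do the work, as an engineer would, in place of code of your own. Each camera call takes 0.05 s, during which the arm holds its last target. There are 200 camera calls.

### The job

Two wooden seed trays stand on end on the slab. Push the taller one over with the fingertips so that it drops flat onto its bottom, open side up, then push it along the slab until its leading end sits flush against the timber batten. Do not lift or carry the tray, and leave the shorter tray and everything else where they are.

Things in the scene. Friction and masses are not known exactly. Their poses are not given: they have to be found in the camera images.
- tray: Taller pine seed tray, loose, 0.35 kg: open box 160 long, 120 wide, 50 deep, walls 8. Starts on end (160 tall), its bottom facing the batten, its open side roughly to the robot. Origin: middle of the bottom's lower edge, on the slab (the pivot when tipped). Own x: out of the open side (level; up once flat). y: width. z: length, up at the start; once flat, level to the batten, still 35 to 100 mm short of it.
- rim_top (a point): Middle of the rim of the tray's upper end wall, at (50, 0, 156) mm in the tray's axes; the wall is 8 mm thick. Pushed level here, the tray tips on its pivot edge and, once this point has moved some 30 to 50 mm, falls by itself away from the push onto its bottom. Lying flat, the tray is 50 mm high and slides under a push of 1 to 6 N on its near end.
- corner_a (a point): Corner of the tray's bottom at its upper, later leading, end, +y side: at (0, 60, 160) mm in the tray's axes.
- corner_b (a point): The same on the -y side: at (0, -60, 160) mm in the tray's axes. A tray that meets the batten askew can jam with one corner standing off; a sideways nudge on its near end squares it.
- batten: Dark timber batten screwed to the slab beyond the trays, 460 mm long, 45 wide, 34 high, fixed. Origin: on the slab, middle of the lower edge of its near long face, the one to push against. Own x: level, into the batten, away from the robot; y: along it. Turned up to 0.2 rad from square to the robot; the tray starts up to 0.15 rad from square to it.
- short_tray: The shorter seed tray, to be left standing: the same pine box but 115 mm tall as it stands on end, 120 mm wide, 50 mm front to back. Stands to the left or the right of the taller one, about 250 mm apart centre to centre. Origin and axes as for the taller tray (x out of the open side, z up).
- nail_tin: Bystander: plain steel tin, 48 mm in diameter, 55 mm high, standing between the two trays, somewhat nearer the robot. Origin: centre of its underside.
- clay_pot: Bystander: terracotta pot, 124 mm across the rim, 110 mm high, standing to the left. Origin: centre of its underside.
- cultivator: Bystander: blue plastic hand cultivator with three tines, 290 mm long, up to 36 mm high, lying at the left. Origin: under the handle, 115 mm from the handle's end; x towards the tines.
- dustpan: Bystander: aluminium dustpan, pan 200 by 200 mm, 53 mm high, with a 120 mm round handle at its +x side, lying at the right. Origin: under the centre of the pan.
- pry_bar: Bystander: dark steel pry bar, 310 mm long, 16 mm thick with one end turned up 43 mm, lying near the robot at its right. Origin: under its middle; x towards the upturned end.
Not all that is in view belongs to the job. What is shaped like the tray but pink or purple is not meant.

How it is judged:
By the outcome, as a careful person would: the job done as asked, in the order asked, and still so for the second after the job is handed in, with the robot touching nothing.
It also fails if it takes over 58 s, if anything falls off the work surface, if the arm or the gripper's body presses on something with over 40 N, if the wrist force passes 120 N, or if a joint passes its speed limit or range.

## Working session

There is one attempt and no reset: what is moved stays moved. The work goes in short steps, Python scripts to look and compute and a shell command to move; the robot and the scene stay as the last step left them, time stands still between calls to the robot, and variables do not carry over. Pictures are saved under pics/ and viewed, at most 10 in all, crops included, and the job is handed in when it is done.

```bash
mkdir -p pics
python3 - <<'E'
from bench import sensors, eyes, robot, models
import cv2
for n in ("scene","side"):
    cv2.imwrite(f"pics/{n}0.png",eyes.grab_frame(n)); print(n,eyes.camera_info(n))
    for t in ("tray","short_tray","batten","nail_tin"):
        print(t,[( [round(v) for v in d["at"]],round(d["p"],2)) for d in models.search_frame(n,t)])
s=sensors.read_state();print(s["tool_pos"],s["ee_rot"],s["time_s"],robot.grip_point_offset)
E
```

```text
scene {'fx': 423.9779164082521, 'fy': 423.9779164082521, 'cx': 282.85661608262745, 'cy': 206.47684395167434, 'rvec': array([ 2.34873621,  0.63185764, -0.21081684]), 'tvec': array([-466.17983587, -149.31474753, 1381.23837559])}
tray [([253, 149], 0.88), ([281, 183], 0.86), ([302, 244], 0.71), ([304, 124], 0.58)]
short_tray [([239, 238], 0.57)]
batten [([350, 275], 0.63)]
nail_tin [([264, 217], 0.94)]
side {'fx': 463.60265372237654, 'fy': 463.60265372237654, 'cx': 276.7674552231652, 'cy': 209.0215691369018, 'rvec': array([ 2.04216527, -0.80464033,  0.42554639]), 'tvec': array([-446.9234807 ,  307.9964241 , 1190.99913673])}
tray [([177, 223], 0.76), ([224, 214], 0.75), ([195, 190], 0.75), ([301, 217], 0.62)]
short_tray [([276, 259], 0.78)]
batten [([336, 226], 0.89)]
nail_tin [([250, 240], 0.81), ([225, 213], 0.28)]
[ 6.49946237e+02 -3.56898832e-03  1.75686874e+02] [[-4.39835567e-05  9.99999993e-01 -1.11899956e-04]
 [ 9.99999999e-01  4.39862482e-05  2.40503457e-05]
 [ 2.40552676e-05 -1.11898898e-04 -9.99999993e-01]] 0.5 18.8
```

View pics/scene0.png

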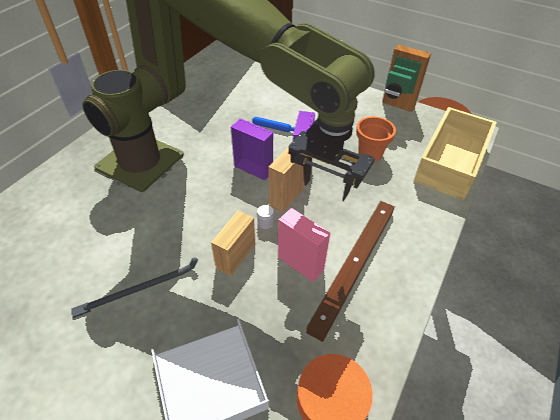

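View pics/side0.png

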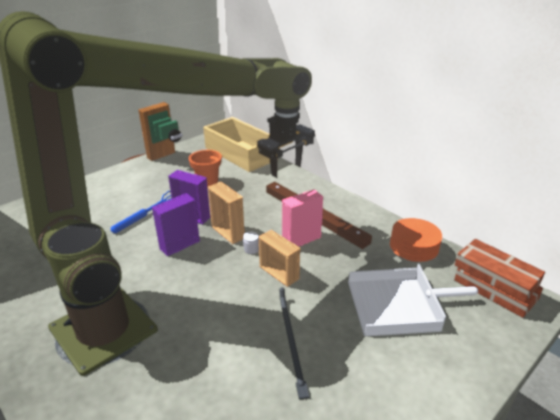

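The scene view shows the tall pine tray at about (286,180), the short one at (234,243), the tin at (265,217) and the batten from (388,207) to (318,330). In the side view the tall tray is at (226,212) and the short one at (280,257). The purple and pink boxes are decoys.

Run:
```python
import cv2
a=cv2.imread("pics/scene0.png")[135:345,200:400]; b=cv2.imread("pics/side0.png")[160:290,180:380]
cv2.imwrite("pics/c1.png",cv2.resize(a,None,fx=2.85,fy=2.85,interpolation=cv2.INTER_CUBIC))
cv2.imwrite("pics/c2.png",cv2.resize(b,None,fx=4,fy=4,interpolation=cv2.INTER_CUBIC))
```

```text
(no output)
```

View pics/c1.png

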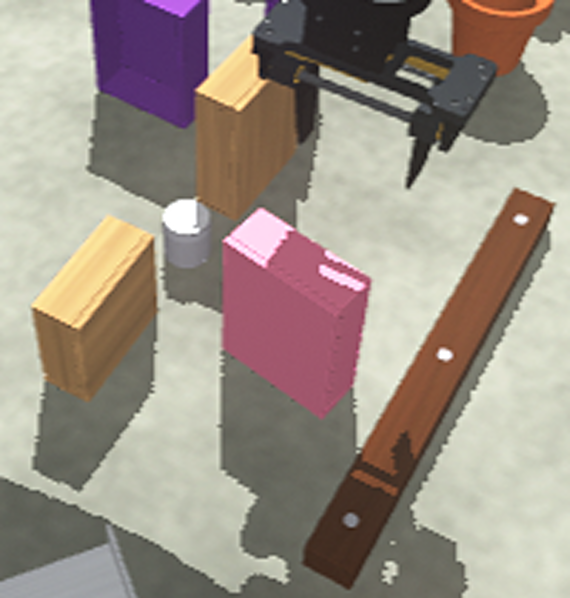

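View pics/c2.png

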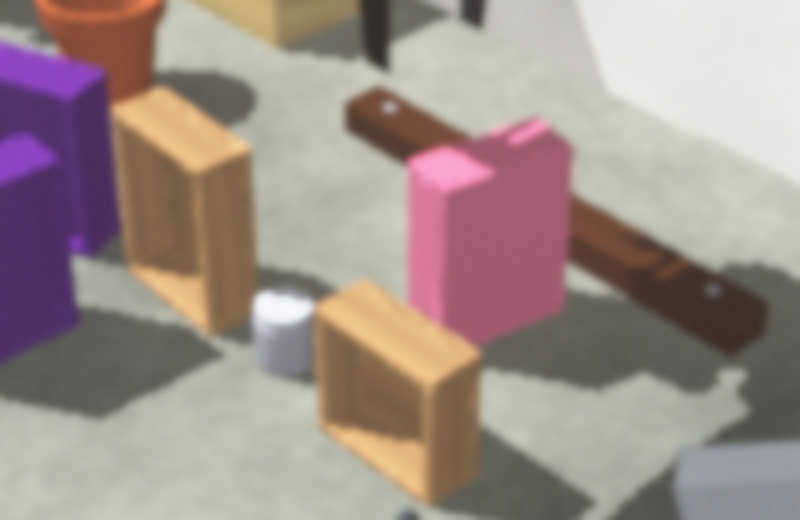

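```bash
cat > h.py <<'E'
import numpy as np, cv2
from scipy.optimize import least_squares
from bench import eyes, sensors
def proj(c,P):
    c=eyes.camera_info(c) if isinstance(c,str) else c
    K=np.array([[c["fx"],0,c["cx"]],[0,c["fy"],c["cy"]],[0,0,1]])
    return cv2.projectPoints(np.array(P,float).reshape(-1,3),c["rvec"],c["tvec"],K,None)[0].reshape(-1,2)
def world(q,L):
    L=np.array(L,float);c,s=np.cos(q[2]),np.sin(q[2])
    return np.c_[q[0]+c*L[:,0]-s*L[:,1],q[1]+s*L[:,0]+c*L[:,1],L[:,2]]
def fit(obs,q0):  # obs: list of (cam, local pt, px)
    f=lambda q:np.concatenate([(proj(ci,world(q,[l]))[0]-p) for ci,l,p in obs])
    r=least_squares(f,q0,loss="soft_l1"); return r.x,r.fun.reshape(-1,2).round(1)
def ray(c,px,z):
    c=eyes.camera_info(c) if isinstance(c,str) else c
    R=cv2.Rodrigues(c["rvec"])[0];t=np.array(c["tvec"]);C=-R.T@t
    d=R.T@np.array([(px[0]-c["cx"])/c["fx"],(px[1]-c["cy"])/c["fy"],1]);return C+d*(z-C[2])/d[2]
E
python3 - <<'E'
from h import *
S,D=eyes.camera_info("scene"),eyes.camera_info("side")
s=lambda x,y:np.array([200+x/2.85,135+y/2.85]); d=lambda x,y:np.array([180+x/4,160+y/4])
# tray local here: x out of the open side (towards robot), yaw~pi -> y flips: world +y is local -y
T=[(D,(50,-60,160),d(115,108)),(D,(50,60,160),d(197,172)),(D,(0,60,160),d(250,148)),(D,(0,-60,160),d(165,88)),(D,(50,60,0),d(212,334)),(D,(0,60,0),d(252,318)),(D,(50,-60,0),d(128,264)),
(S,(50,60,160),s(196,92)),(S,(0,60,160),s(235,108)),(S,(50,60,0),s(198,206)),(S,(0,60,0),s(236,217)),(S,(0,-60,0),s(298,150))]
r=ray(D,d(252,318),0);print(r); q,e=fit(T,[r[0],r[1]+60,3.14]);print("tray",q,e.tolist())
H=115
U=[(D,(50,-60,H),d(317,304)),(D,(50,60,H),d(430,386)),(D,(0,60,H),d(480,354)),(D,(0,-60,H),d(366,284)),(D,(50,60,0),d(430,504)),(D,(0,60,0),d(478,470)),(D,(50,-60,0),d(320,428)),
(S,(50,60,H),s(34,308)),(S,(0,60,H),s(78,327)),(S,(0,-60,H),s(154,238)),(S,(50,-60,H),s(110,215)),(S,(0,60,0),s(88,400)),(S,(0,-60,0),s(156,308))]
r=ray(D,d(478,470),0);q2,e=fit(U,[r[0],r[1]+60,3.14]);print("short",q2,e.tolist())
B=[(D,(0,230,34),d(347,105)),(D,(45,230,34),d(378,88)),(D,(45,-230,34),d(768,303)),(D,(0,-230,34),d(732,330)),(D,(0,-230,0),d(732,356)),
(S,(0,230,34),s(515,188)),(S,(45,230,34),s(553,205)),(S,(0,-230,34),s(306,548)),(S,(45,-230,34),s(352,572))]
r=ray(D,d(560,220),34);b,e=fit(B,[r[0],r[1],0]);print("bat",b,e.tolist())
print("tin",ray(S,s(188,216),55),ray(D,d(285,300),55))
print("pink",[ray(S,s(*p),z).round() for p,z in (((224,355),0),((322,416),0),((356,388),0),((370,288),150))],ray(D,d(470,350),0))
# tray in batten frame
print("tray in bat", (np.array([[np.cos(b[2]),np.sin(b[2])],[-np.sin(b[2]),np.cos(b[2])]])@(q[:2]-b[:2])), q[2]-np.pi-b[2])
E
```

```text
[501.79612447  43.57008548   0.        ]
tray [514.89484729 104.13564678   3.0699741 ] [[-0.8, -0.8], [-0.0, -0.7], [0.3, -0.3], [0.0, -0.8], [-0.8, 0.8], [2.0, -1.2], [0.0, 1.0], [-0.4, -1.2], [1.3, 0.7], [-0.8, -2.0], [-0.2, 1.5], [-0.4, 0.7]]
short [ 503.14266806 -152.92387836    3.1427127 ] [[-0.7, 0.1], [0.3, -0.7], [0.7, -0.7], [-0.1, -2.0], [-0.2, 1.1], [0.2, 1.4], [-0.6, -0.3], [-1.4, -1.0], [0.2, 0.9], [0.3, -1.1], [-0.6, -0.6], [0.1, 1.1], [0.9, 1.0]]
bat [ 7.44461820e+02 -2.42425493e+01 -1.01820270e-02] [[-0.9, -1.3], [0.3, -1.2], [0.8, -0.4], [0.7, -1.2], [-0.4, 0.9], [-0.5, -0.7], [0.8, -0.7], [-1.4, -0.2], [-0.0, 0.9]]
tin [489.83354372 -14.82761249  55.        ] [491.1965806  -12.91948164  55.        ]
pink [array([ 583., -105.,    0.]), array([ 693., -117.,    0.]), array([707., -75.,   0.]), array([704., -75., 150.])] [ 601.35776797 -106.10847119    0.        ]
tray in bat [-230.86220028  126.03412467] -0.06143652401229572
```

Run:
```python
from h import *
s=lambda x,y:np.array([200+x/2.85,135+y/2.85]); d=lambda x,y:np.array([180+x/4,160+y/4])
for n,c,p,z in [("A right foot scene","scene",s(188,126),0),("A left foot","scene",s(97,95),0),("A right top","scene",s(182,12),160),("A right top2","scene",s(208,0),160),
 ("side A foot","side",d(92,255),0),("side A top","side",d(106,70),160),("side A top2","side",d(68,98),160),("B foot","side",d(75,318),0),("B top","side",d(55,152),120),("B foot2","side",(161,252),0)]:
    print(n,ray(c,p,z).round())
```

```text
A right foot scene [397. 138.   0.]
A left foot [283. 127.  -0.]
A right top [392. 137. 160.]
A right top2 [405. 167. 160.]
side A foot [458. 204.   0.]
side A top [498. 216. 160.]
side A top2 [450. 200. 160.]
B foot [397. 141.   0.]
B top [430. 196. 120.]
B foot2 [274. 169.  -0.]
```

```bash
python3 -m handwheel '[{"tz":-0.8,"wz":8.5},{"tz":-0.8,"wz":8.5},{"ty":-0.2,"wz":8.5},{"wz":8.5},{"wz":8.5},{"wz":8.5},{"wz":8.5},{"wz":8.5},{"wz":8.5},{"wz":8.5}]' 0
```

```text
schema error: expected keys tx, ty, tz, wx, wy, wz
```

```bash
python3 -m handwheel '[{"tx":0,"ty":0,"tz":-0.8,"wx":0,"wy":0,"wz":8.55},{"tx":0,"ty":0,"tz":-0.8,"wx":0,"wy":0,"wz":8.55},{"tx":0,"ty":0,"tz":-0.4,"wx":0,"wy":0,"wz":8.55},{"tx":0,"ty":0,"tz":0,"wx":0,"wy":0,"wz":8.55},{"tx":0,"ty":0,"tz":0,"wx":0,"wy":0,"wz":8.55},{"tx":0,"ty":0,"tz":0,"wx":0,"wy":0,"wz":8.55},{"tx":0,"ty":0,"tz":0,"wx":0,"wy":0,"wz":8.55},{"tx":0,"ty":0,"tz":0,"wx":0,"wy":0,"wz":8.55},{"tx":0,"ty":0,"tz":0,"wx":0,"wy":0,"wz":8.55},{"tx":0,"ty":0,"tz":0,"wx":0,"wy":0,"wz":8.55}]' 0.35
```

```text
time_s: 1.5
tool_pos: [650.0, 0.0, 255.8]
ee_rot: [[0.997, 0.072, 0.0], [0.072, -0.997, 0.0], [0.0, -0.0, -1.0]]
ft_force: [0.1, -0.2, -0.0]
finger_gap: 61.8
grip_force: 0.0
```

```bash
python3 -m handwheel '[{"tx":0,"ty":0,"tz":0,"wx":0,"wy":0,"wz":8.25},{"tx":-0.8,"ty":-0.34,"tz":0,"wx":0,"wy":0,"wz":0},{"tx":-0.8,"ty":-0.34,"tz":0,"wx":0,"wy":0,"wz":0},{"tx":-0.8,"ty":-0.34,"tz":0,"wx":0,"wy":0,"wz":0},{"tx":-0.8,"ty":-0.34,"tz":0,"wx":0,"wy":0,"wz":0},{"tx":-0.8,"ty":-0.34,"tz":0,"wx":0,"wy":0,"wz":0},{"tx":-0.8,"ty":-0.34,"tz":0,"wx":0,"wy":0,"wz":0},{"tx":-0.75,"ty":-0.34,"tz":0,"wx":0,"wy":0,"wz":0}]'
python3 - <<'E'
from h import *
im=np.hstack([cv2.resize(eyes.grab_frame("wrist"),(400,300)),cv2.resize(eyes.grab_frame("side")[130:290,140:353],(400,300),interpolation=cv2.INTER_CUBIC)])
cv2.imwrite("pics/w1.png",im)
E
```

```text
time_s: 2.3
tool_pos: [433.3, 110.0, 255.9]
ee_rot: [[0.998, -0.066, 0.0], [-0.066, -0.998, 0.0], [0.0, -0.0, -1.0]]
ft_force: [-0.1, -0.0, 0.2]
finger_gap: 61.5
grip_force: 0.0
```

View pics/w1.png

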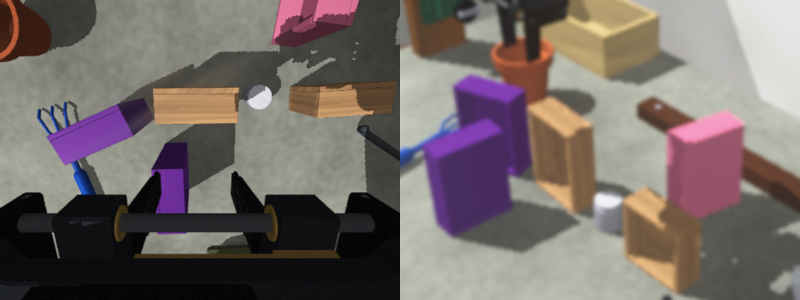

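The wrist view (left half) shows the tray rim at about (155–238, 123), purple box A to the left ending at (155,112), purple box B ahead of the fingers at (165,145)–(187,145), and the tin at (259,97). I'll work out the clearances.

Run:
```python
from h import *
c=eyes.camera_info("wrist")
for n,p,zs in [("rim L",(154,124),(160,)),("rim R",(238,124),(160,)),("topfar L",(154,94),(160,)),("topfar R",(238,94),(160,)),("A",(155,112),(0,)),("A2",(137,126),(0,160)),("Atop",(118,104),(160,)),("Atop r",(130,138),(160,)),("Atop l",(68,164),(160,)),("B",(160,144),(0,160)),("Br",(187,144),(0,160)),("Btop",(159,172),(160,)),("Btop r",(186,171),(160,)),("tin",(259,97),(55,))]:
    print(n,[ray(c,(p[0]*1.4,p[1]*1.4),z).round() for z in zs])
```

```text
rim L [array([466., 169., 160.])]
rim R [array([458.,  46., 160.])]
topfar L [array([508., 164., 160.])]
topfar R [array([500.,  46., 160.])]
A [array([466., 197.,   0.])]
A2 [array([437., 241.,   0.]), array([464., 194., 160.])]
Atop [array([497., 217., 160.])]
Atop r [array([447., 207., 160.])]
Atop l [array([412., 309., 160.])]
B [array([393., 194.,   0.]), array([435., 164., 160.])]
Br [array([389., 133.,   0.]), array([432., 123., 160.])]
Btop [array([390., 170., 160.])]
Btop r [array([389., 128., 160.])]
tin [array([487., -13.,  55.])]
```

```bash
python3 -m handwheel '[{"tx":0,"ty":0,"tz":0.9,"wx":0,"wy":0,"wz":0},{"tx":0,"ty":0,"tz":0.9,"wx":0,"wy":0,"wz":0},{"tx":0,"ty":0,"tz":0.9,"wx":0,"wy":0,"wz":0},{"tx":0.2,"ty":0,"tz":0,"wx":0,"wy":0,"wz":0},{"tx":0.2,"ty":0,"tz":0,"wx":0,"wy":0,"wz":0},{"tx":0.15,"ty":0,"tz":0,"wx":0,"wy":0,"wz":0},{"tx":0.15,"ty":0,"tz":0,"wx":0,"wy":0,"wz":0},{"tx":0.15,"ty":0,"tz":0,"wx":0,"wy":0,"wz":0},{"tx":0.15,"ty":0,"tz":0,"wx":0,"wy":0,"wz":0}]'
python3 -m handwheel '[{"tx":0.15,"ty":0,"tz":0,"wx":0,"wy":0,"wz":0},{"tx":0.15,"ty":0,"tz":0,"wx":0,"wy":0,"wz":0},{"tx":0.15,"ty":0,"tz":0,"wx":0,"wy":0,"wz":0}]'
```

```text
time_s: 3.3
tool_pos: [475.8, 106.9, 148.8]
ee_rot: [[0.998, -0.065, 0.002], [-0.065, -0.998, 0.0], [0.002, -0.0, -1.0]]
ft_force: [0.3, 0.4, -0.5]
finger_gap: 62.1
grip_force: 0.0
time_s: 3.6
tool_pos: [493.0, 105.7, 147.7]
ee_rot: [[0.998, -0.065, -0.0], [-0.065, -0.998, -0.0], [-0.0, 0.0, -1.0]]
ft_force: [-0.3, -0.2, -0.4]
finger_gap: 62.2
grip_force: 0.0
```

```bash
python3 -m handwheel '[{"tx":0.15,"ty":0,"tz":0,"wx":0,"wy":0,"wz":0},{"tx":0.1,"ty":0,"tz":0,"wx":0,"wy":0,"wz":0},{"tx":0,"ty":0,"tz":0,"wx":0,"wy":0,"wz":0},{"tx":0,"ty":0,"tz":0,"wx":0,"wy":0,"wz":0},{"tx":0,"ty":0,"tz":0,"wx":0,"wy":0,"wz":0}]'
python3 - <<'E'
from h import *
im=np.hstack([cv2.resize(eyes.grab_frame("wrist"),(400,300)),cv2.resize(eyes.grab_frame("side")[130:290,140:353],(400,300),interpolation=cv2.INTER_CUBIC)])
cv2.imwrite("pics/w2.png",im)
E
```

```text
time_s: 4.1
tool_pos: [502.4, 105.0, 147.7]
ee_rot: [[0.998, -0.065, -0.0], [-0.065, -0.998, -0.0], [-0.0, 0.0, -1.0]]
ft_force: [0.1, 0.5, 0.0]
finger_gap: 61.6
grip_force: 0.0
```

View pics/w2.png

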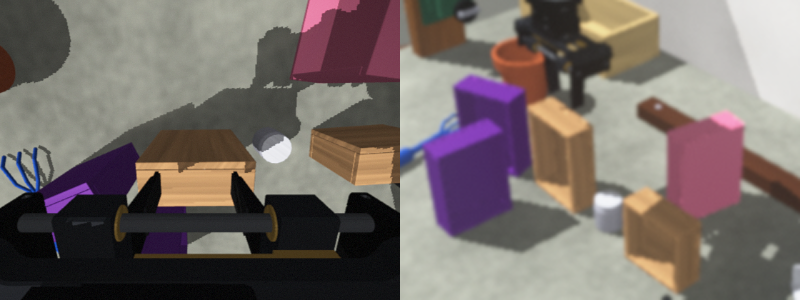

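Run:
```python
from h import *
s=sensors.read_state();print(s["tool_pos"],s["ft_force"])
t=np.array(s["tool_pos"]);R=np.array(s["ee_rot"])
P=[t+R[:,1]*31,t-R[:,1]*31,t]+list(world([514.9,104.1,3.07],[(50,-60,160),(50,60,160),(0,60,160),(50,60,0),(50,0,156)]))
p=proj("side",P);print(p.round(), ((p-[140,130])/.533+[400,0]).round())
w=proj("wrist",P);print((w/1.4).round())
```

```text
[502.38163892 105.05512239 147.77310833] [ 0.16222808 -0.26372822  0.2451203 ]
[[234. 197.]
 [223. 189.]
 [229. 193.]
 [208. 186.]
 [229. 202.]
 [243. 197.]
 [232. 244.]
 [218. 195.]] [[577. 127.]
 [556. 111.]
 [566. 119.]
 [528. 105.]
 [567. 136.]
 [593. 125.]
 [573. 214.]
 [547. 122.]]
[[224. 167.]
 [166. 167.]
 [195. 167.]
 [138. 204.]
 [251. 204.]
 [255. 160.]
 [229. 156.]
 [195. 202.]]
```

The tray still stands. The fingertips passed just above its top: when open, the real tips sit higher than the TCP, which is defined with the fingers shut. I'll back off, go lower and push again.

```bash
python3 -m handwheel '[{"tx":0,"ty":0,"tz":-0.5,"wx":0,"wy":0,"wz":0},{"tx":-0.6,"ty":0,"tz":0,"wx":0,"wy":0,"wz":0},{"tx":-0.6,"ty":0,"tz":0,"wx":0,"wy":0,"wz":0},{"tx":-0.55,"ty":0,"tz":0,"wx":0,"wy":0,"wz":0},{"tx":0,"ty":0,"tz":0.5,"wx":0,"wy":0,"wz":0},{"tx":0,"ty":0,"tz":0.55,"wx":0,"wy":0,"wz":0},{"tx":0.2,"ty":0,"tz":0,"wx":0,"wy":0,"wz":0},{"tx":0.2,"ty":0,"tz":0,"wx":0,"wy":0,"wz":0},{"tx":0.2,"ty":0,"tz":0,"wx":0,"wy":0,"wz":0},{"tx":0.15,"ty":0,"tz":0,"wx":0,"wy":0,"wz":0}]'
python3 -m handwheel '[{"tx":0.15,"ty":0,"tz":0,"wx":0,"wy":0,"wz":0},{"tx":0.15,"ty":0,"tz":0,"wx":0,"wy":0,"wz":0}]'
```

```text
time_s: 5.2
tool_pos: [464.6, 107.6, 127.2]
ee_rot: [[0.998, -0.066, 0.002], [-0.066, -0.998, 0.0], [0.002, -0.0, -1.0]]
ft_force: [0.1, 0.5, -0.6]
finger_gap: 61.9
grip_force: 0.0
time_s: 5.4
tool_pos: [475.5, 106.8, 126.2]
ee_rot: [[0.998, -0.065, 0.001], [-0.065, -0.998, 0.0], [0.001, -0.0, -1.0]]
ft_force: [0.5, 0.4, 0.5]
finger_gap: 61.6
grip_force: 0.0
```

```bash
python3 -m handwheel '[{"tx":0.15,"ty":0,"tz":0,"wx":0,"wy":0,"wz":0},{"tx":0.15,"ty":0,"tz":0,"wx":0,"wy":0,"wz":0},{"tx":0.15,"ty":0,"tz":0,"wx":0,"wy":0,"wz":0},{"tx":0.15,"ty":0,"tz":0,"wx":0,"wy":0,"wz":0},{"tx":0.15,"ty":0,"tz":0,"wx":0,"wy":0,"wz":0},{"tx":0.1,"ty":0,"tz":0,"wx":0,"wy":0,"wz":0},{"tx":0,"ty":0,"tz":0,"wx":0,"wy":0,"wz":0},{"tx":0,"ty":0,"tz":0,"wx":0,"wy":0,"wz":0},{"tx":0,"ty":0,"tz":0,"wx":0,"wy":0,"wz":0},{"tx":0,"ty":0,"tz":0,"wx":0,"wy":0,"wz":0}]'
python3 - <<'E'
from h import *
im=np.hstack([cv2.resize(eyes.grab_frame("scene")[135:315,220:400],(400,400),interpolation=cv2.INTER_CUBIC),cv2.resize(eyes.grab_frame("side")[130:290,180:340],(400,400),interpolation=cv2.INTER_CUBIC)])
cv2.imwrite("pics/w3.png",im)
E
```

```text
time_s: 6.4
tool_pos: [508.4, 104.7, 125.8]
ee_rot: [[0.998, -0.065, -0.0], [-0.065, -0.998, 0.0], [-0.0, -0.0, -1.0]]
ft_force: [-0.2, -0.3, 0.0]
finger_gap: 61.7
grip_force: 0.0
```

View pics/w3.png

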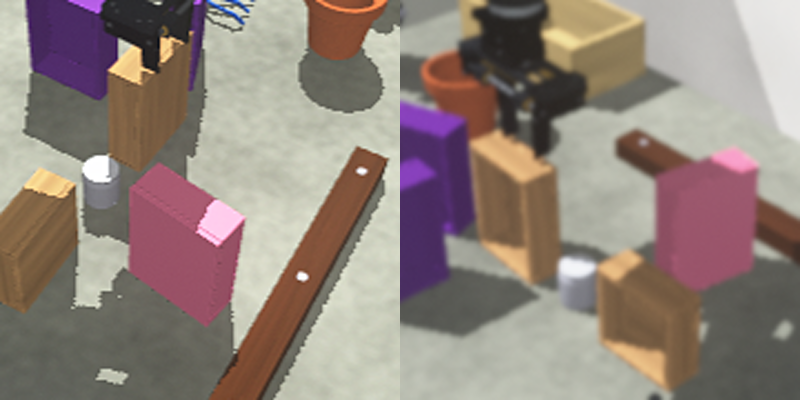

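```bash
python3 - <<'E'
from h import *
for z in (150,160,165,170,180):
    print(z,ray("scene",(288.4,165.6),z).round(),ray("side",(238,190),z).round(),ray("side",(225,188),z).round())
s=sensors.read_state();t=np.array(s["tool_pos"]);print(proj("scene",[t+[0,-31,dz] for dz in (0,20,40)]),proj("side",[t+[0,-31,dz] for dz in (0,20,40)]))
E
python3 - <<'E'
import cv2
a=cv2.imread("pics/w3.png")
import numpy as np
l=cv2.resize(a[0:180,60:240],(400,400),interpolation=cv2.INTER_CUBIC);r=cv2.resize(a[40:220,440:620],(400,400),interpolation=cv2.INTER_CUBIC)
cv2.imwrite("pics/w4.png",np.hstack([l,r]))
E
```

```text
150 [501.  87. 150.] [534.  98. 150.] [512. 136. 150.]
160 [506.  77. 160.] [524.  85. 160.] [502. 122. 160.]
165 [509.  73. 165.] [519.  78. 165.] [497. 115. 165.]
170 [511.  68. 170.] [514.  72. 170.] [492. 109. 170.]
180 [516.  59. 180.] [505.  59. 180.] [483.  95. 180.]
[[288.09128766 175.76681147]
 [288.30750033 170.52673572]
 [288.52941404 165.14849111]] [[236.80017661 202.49038247]
 [236.47711022 197.10340942]
 [236.148997   191.63228276]]
```

View pics/w4.png

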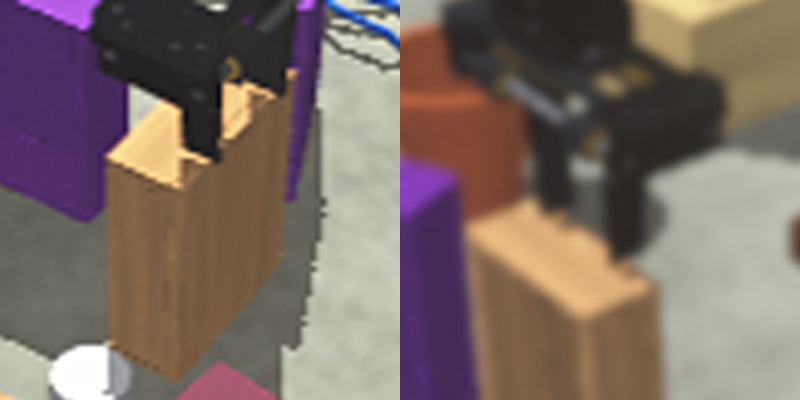

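The tips end right at the tray's top, at z of about 165, although the TCP reads 126. I'll get the true tip height from the unobstructed first picture.

Run:
```python
from h import *
for z in (150,165,175,185,195,205,215): print(z,ray("scene",(343.2,201),z).round(),ray("scene",(306.3,185),z).round(), ray("side",(273,174),z).round(),ray("side",(299,165),z).round())
c=eyes.camera_info("wrist");print(c["fx"],c["cx"],c["cy"]);R=cv2.Rodrigues(c["rvec"])[0];C=-R.T@c["tvec"];s=sensors.read_state();print(C-s["tool_pos"],R[2])
for z in (126,146,166,186): print(z,ray(c,(160*1.4,173*1.4),z)-s["tool_pos"],ray(c,(234*1.4,173*1.4),z)-s["tool_pos"])
```

```text
150 [685.  44. 150.] [578.  46. 150.] [684.  97. 150.] [792.  82. 150.]
165 [689.  31. 165.] [584.  33. 165.] [666.  78. 165.] [772.  63. 165.]
175 [691.  22. 175.] [588.  24. 175.] [655.  65. 175.] [759.  50. 175.]
185 [694.  13. 185.] [592.  15. 185.] [643.  52. 185.] [746.  37. 185.]
195 [697.   4. 195.] [596.   6. 195.] [631.  39. 195.] [733.  24. 195.]
205 [699.  -5. 205.] [600.  -3. 205.] [619.  26. 205.] [719.  12. 205.]
215 [702. -14. 215.] [604. -12. 215.] [607.  13. 215.] [706.  -1. 215.]
296.5273424241973 273.926600816354 209.66472296857512
[ 83.42404039  -6.41703477 210.66677307] [-0.29174121  0.01942761 -0.95629997]
126 [-4.34353197 37.8233589   0.22759049] [ -9.53148118 -41.55813857   0.22759049]
146 [ 3.99783975 33.6187813  20.22759049] [ -0.69705021 -38.21835143  20.22759049]
166 [12.33921148 29.4142037  40.22759049] [  8.13738076 -34.87856429  40.22759049]
186 [20.6805832  25.2096261  60.22759049] [ 16.97181172 -31.53877715  60.22759049]
```

```bash
python3 -m handwheel '[{"tx":0,"ty":0,"tz":-1,"wx":0,"wy":0,"wz":0},{"tx":0,"ty":0,"tz":-0.8,"wx":0,"wy":0,"wz":0},{"tx":-0.63,"ty":0,"tz":0,"wx":0,"wy":0,"wz":0},{"tx":-0.63,"ty":0,"tz":0,"wx":0,"wy":0,"wz":0},{"tx":-0.62,"ty":0,"tz":0,"wx":0,"wy":0,"wz":0},{"tx":0,"ty":0,"tz":0,"wx":0,"wy":0,"wz":0},{"tx":0,"ty":0,"tz":0,"wx":0,"wy":0,"wz":0}]'  1
python3 -m handwheel '[{"tx":0,"ty":0,"tz":0.8,"wx":0,"wy":0,"wz":0},{"tx":0,"ty":0,"tz":0.6,"wx":0,"wy":0,"wz":0},{"tx":0,"ty":0,"tz":0,"wx":0,"wy":0,"wz":0},{"tx":0.15,"ty":0,"tz":0,"wx":0,"wy":0,"wz":0},{"tx":0.15,"ty":0,"tz":0,"wx":0,"wy":0,"wz":0},{"tx":0.15,"ty":0,"tz":0,"wx":0,"wy":0,"wz":0}]'
python3 - <<'E'
from h import *
im=np.hstack([cv2.resize(eyes.grab_frame("wrist"),(400,300)),cv2.resize(eyes.grab_frame("side")[130:290,140:353],(400,300),interpolation=cv2.INTER_CUBIC)])
cv2.imwrite("pics/w5.png",im)
E
```

```text
time_s: 7.2
tool_pos: [433.7, 109.6, 198.1]
ee_rot: [[0.998, -0.065, 0.001], [-0.065, -0.998, 0.0], [0.001, -0.0, -1.0]]
ft_force: [0.7, -0.7, -0.5]
finger_gap: 11.3
grip_force: 0.0
time_s: 7.8
tool_pos: [453.5, 108.4, 143.6]
ee_rot: [[0.998, -0.066, 0.003], [-0.066, -0.998, 0.0], [0.003, -0.001, -1.0]]
ft_force: [-0.6, -0.1, -0.8]
finger_gap: 0.2
grip_force: 0.0
```

View pics/w5.png

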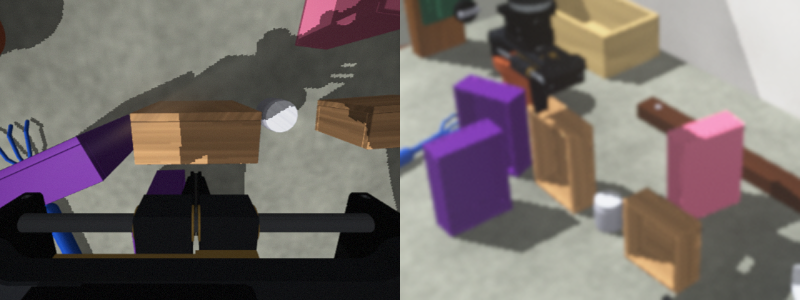

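The wrist view shows the shut fingers just short of the rim (tip at row 172, rim at row 163). In the side view the tip is at about (543,107) in the crop.

Run:
```python
from h import *
t=np.array(sensors.read_state()["tool_pos"]);P=[t+[0,0,d] for d in (0,10,20,30)]
print(t,((proj("side",P)-[140,130])/.533+[400,0]).round(),(proj("wrist",P)/1.4).round())
im=eyes.grab_frame("side"); g=cv2.cvtColor(im,cv2.COLOR_BGR2GRAY)
for r in range(175,206,2): print(r,g[r,204:234:2])
```

```text
[453.09625714 108.37160741 143.05231596] [[542. 131.]
 [541. 126.]
 [541. 121.]
 [540. 116.]] [[195. 167.]
 [195. 171.]
 [195. 175.]
 [195. 179.]]
175 [87 84 64 36 35 40 43 37 45 38 36 36 41 56 88]
177 [ 92  83  67  39  34  34  35  38  45  39  40  48  66  94 125]
179 [80 72 74 42 34 34 34 39 43 52 66 78 87 89 91]
181 [ 56  64  76  46  34  34  36  61 105  96  84  85  86  86  88]
183 [ 53  63  79  52  35  34  35  92 169 162 117  88  84  85  86]
185 [ 54  64 104  84  38  34  36  91 175 185 174 141 102  84  83]
187 [ 54  68 144 127  47  35  41  96 172 182 173 162 124  88  85]
189 [ 52  68 127 116  65  76 114 146 165 154 128 110 101  93  89]
191 [ 53  62 109 114 112 150 172 148 117 100  92  93  95  94  94]
193 [ 52  59 109 109 104 129 145 145 121 103  93  92  92  94  95]
195 [ 52  58 107 112  97 103 118 146 150 119  96  93  91  93  94]
197 [ 53  56 100 114  97 100 101 106 109 102 100  98  95  93  91]
199 [ 52  55  92 112  98 100 100  96  93  91 107 115 101  96  94]
201 [ 53  55  86 116 100  97 100  95  93  88  99 131 115 103  99]
203 [ 53  54  82 119 102  98 100  98  94  91  93 107 118 108 101]
205 [ 52  55  79 121 104  98 101  98  95  94  92  95 111 107 100]
```

All three cameras agree that the physical tips end about 40 mm above the reported TCP. That also explains why nothing was touched. I'll back off 8 mm, lower by 40 mm and push.

```bash
python3 -m handwheel '[{"tx":-0.35,"ty":0,"tz":0,"wx":0,"wy":0,"wz":0},{"tx":0,"ty":0,"tz":0.5,"wx":0,"wy":0,"wz":0},{"tx":0,"ty":0,"tz":0.5,"wx":0,"wy":0,"wz":0},{"tx":0,"ty":0,"tz":0,"wx":0,"wy":0,"wz":0},{"tx":0.15,"ty":0,"tz":0,"wx":0,"wy":0,"wz":0},{"tx":0.15,"ty":0,"tz":0,"wx":0,"wy":0,"wz":0},{"tx":0.15,"ty":0,"tz":0,"wx":0,"wy":0,"wz":0},{"tx":0.15,"ty":0,"tz":0,"wx":0,"wy":0,"wz":0},{"tx":0.15,"ty":0,"tz":0,"wx":0,"wy":0,"wz":0},{"tx":0.15,"ty":0,"tz":0,"wx":0,"wy":0,"wz":0}]'
cat > mark.py <<'E'
from h import *
# which side-image pixels differ from the first picture in the tray's region (full-res rows)
a=cv2.imread("pics/side0.png");b=eyes.grab_frame("side")
g=cv2.cvtColor(b,cv2.COLOR_BGR2HSV)
m=((g[...,0]>8)&(g[...,0]<22)&(g[...,1]>80)&(g[...,2]>70)).astype(np.uint8)
m[:, :195]=0;m[:165]=0;m[:,345:]=0;m[290:]=0
n,l,st,ce=cv2.connectedComponentsWithStats(m)
print([ (st[i].tolist(),ce[i].round().tolist()) for i in range(1,n) if st[i][4]>150])
E
python3 mark.py
```

```text
time_s: 8.95
tool_pos: [474.1, 106.9, 101.9]
ee_rot: [[0.998, -0.065, 0.0], [-0.065, -0.998, -0.0], [0.0, -0.0, -1.0]]
ft_force: [0.6, 0.6, 0.4]
finger_gap: 0.2
grip_force: 0.1
[([212, 176, 36, 66, 1513], [230.0, 213.0]), ([267, 183, 28, 16, 228], [278.0, 191.0]), ([324, 210, 21, 23, 228], [334.0, 222.0]), ([259, 231, 41, 55, 1648], [279.0, 257.0])]
```

The tray's top edge has moved, so it is tipping. I'll keep pushing.

```bash
python3 -m handwheel '[{"tx":0.15,"ty":0,"tz":0,"wx":0,"wy":0,"wz":0},{"tx":0.15,"ty":0,"tz":0,"wx":0,"wy":0,"wz":0},{"tx":0.15,"ty":0,"tz":0,"wx":0,"wy":0,"wz":0},{"tx":0.15,"ty":0,"tz":0,"wx":0,"wy":0,"wz":0},{"tx":0.15,"ty":0,"tz":0,"wx":0,"wy":0,"wz":0},{"tx":0,"ty":0,"tz":0,"wx":0,"wy":0,"wz":0},{"tx":0,"ty":0,"tz":0,"wx":0,"wy":0,"wz":0},{"tx":0,"ty":0,"tz":0,"wx":0,"wy":0,"wz":0},{"tx":0,"ty":0,"tz":0,"wx":0,"wy":0,"wz":0},{"tx":0,"ty":0,"tz":0,"wx":0,"wy":0,"wz":0}]'
python3 mark.py
```

```text
time_s: 10.0
tool_pos: [503.2, 105.0, 101.8]
ee_rot: [[0.998, -0.065, 0.0], [-0.065, -0.998, 0.0], [0.0, -0.0, -1.0]]
ft_force: [-0.6, 0.0, 0.5]
finger_gap: 0.5
grip_force: 0.0
[([267, 183, 28, 17, 233], [278.0, 191.0]), ([225, 195, 57, 39, 1513], [253.0, 214.0]), ([324, 210, 21, 23, 238], [334.0, 221.0]), ([259, 230, 41, 56, 1662], [279.0, 257.0])]
```

```bash
python3 -m handwheel '[{"tx":0,"ty":0,"tz":-0.9,"wx":0,"wy":0,"wz":0},{"tx":-0.4,"ty":0,"tz":-0.9,"wx":0,"wy":0,"wz":0},{"tx":-0.6,"ty":0,"tz":-0.6,"wx":0,"wy":0,"wz":0},{"tx":-0.4,"ty":0,"tz":0,"wx":0,"wy":0,"wz":0},{"tx":0,"ty":0,"tz":0,"wx":0,"wy":0,"wz":0}]'
cat > sil.py <<'E'
from h import *
from scipy.optimize import minimize
def mask(im):
    g=cv2.cvtColor(im,cv2.COLOR_BGR2HSV)
    return ((g[...,0]>8)&(g[...,0]<24)&(g[...,1]>75)&(g[...,2]>45)).astype(np.uint8)
L=[(x,y,z) for x in (0,160) for y in (-60,60) for z in (0,50)]  # flat: x forward from near end
def hull(c,q):
    h=np.zeros((420,560),np.uint8);p=cv2.convexHull(proj(c,world(q,L)).astype(np.float32))
    cv2.fillConvexPoly(h,(p*16).round().astype(np.int32),1,shift=4);return h
def measure(q0,cams=("wrist","scene","side")):
    D=[]
    for n in cams:
        ci=eyes.camera_info(n);im=eyes.grab_frame(n);cv2.imwrite(f"pics/last_{n}.png",im);m=mask(im)
        roi=cv2.dilate(hull(ci,q0),np.ones((25,25)));m=cv2.morphologyEx(m*roi,cv2.MORPH_CLOSE,np.ones((9,9)))
        D.append((ci,m))
    cost=lambda q:sum((hull(c,q)!=m).sum()/max(m.sum(),1) for c,m in D)
    best=min((minimize(cost,np.array(q0)+d,method="Nelder-Mead",options=dict(initial_simplex=np.array(q0)+d+np.array([[0,0,0],[15,0,0],[0,15,0],[0,0,.08]]))) for d in np.array([[0,0,0],[8,5,.04],[-8,-5,-.04]])),key=lambda r:r.fun)
    q=best.x;print("near-end mid",q.round(3),"err",[round((hull(c,q)!=m).sum()/m.sum(),3) for c,m in D])
    b=np.array([744.46,-24.24,-.0102])
    for nme,l in (("a +y",(160,60,0)),("b -y",(160,-60,0))):
        w=world(q,[l])[0][:2]-b[:2];print(nme,"gap",round(-(w[0]*np.cos(b[2])+w[1]*np.sin(b[2])),1))
    return q
E
python3 - <<'E'
from sil import *
measure([515,104,-.07])
measure([515,104,-.07],("scene",));measure([515,104,-.07],("wrist",))
print(sensors.read_state()["tool_pos"])
E
```

```text
time_s: 10.55
tool_pos: [447.0, 108.9, 199.1]
ee_rot: [[0.998, -0.065, 0.003], [-0.065, -0.998, 0.0], [0.003, -0.001, -1.0]]
ft_force: [-0.2, -0.0, -0.6]
finger_gap: 0.6
grip_force: 0.0
near-end mid [ 5.15705e+02  1.03524e+02 -6.00000e-02] err [np.float64(0.006), np.float64(0.189), np.float64(0.361)]
a +y gap 67.3
b -y gap 73.2
near-end mid [ 5.15143e+02  1.07712e+02 -5.20000e-02] err [np.float64(0.171)]
a +y gap 68.3
b -y gap 73.3
near-end mid [ 5.15678e+02  1.03662e+02 -5.80000e-02] err [np.float64(0.003)]
a +y gap 67.4
b -y gap 73.1
[447.50331001 108.51946348 196.84544325]
```

Flat at near-end (515.7, 103.6), yaw -0.058, with 67 and 73 mm still to go. Next I'll square the gripper to the batten, part the fingers for a two-point push, and come down behind the near end.

```bash
python3 -m handwheel '[{"tx":0,"ty":0,"tz":0,"wx":0,"wy":0,"wz":-3.15},{"tx":0.47,"ty":0.2,"tz":0,"wx":0,"wy":0,"wz":0},{"tx":0.47,"ty":0.21,"tz":0,"wx":0,"wy":0,"wz":0},{"tx":0,"ty":0,"tz":0,"wx":0,"wy":0,"wz":0},{"tx":0,"ty":0,"tz":0.9,"wx":0,"wy":0,"wz":0},{"tx":0,"ty":0,"tz":0.9,"wx":0,"wy":0,"wz":0},{"tx":0,"ty":0,"tz":0.8,"wx":0,"wy":0,"wz":0},{"tx":0,"ty":0,"tz":0.5,"wx":0,"wy":0,"wz":0},{"tx":0,"ty":0,"tz":0.3,"wx":0,"wy":0,"wz":0},{"tx":0,"ty":0,"tz":0,"wx":0,"wy":0,"wz":0}]' 0.58
python3 -c "
from h import *
t=np.array(sensors.read_state()['tool_pos']);print((proj('side',[t+[0,-25,d] for d in (0,20,40,50)])).round())
cv2.imwrite('pics/s9.png',eyes.grab_frame('side'));cv2.imwrite('pics/wr9.png',eyes.grab_frame('wrist'))"
```

```text
time_s: 11.8
tool_pos: [483.1, 91.8, 59.6]
ee_rot: [[1.0, -0.01, -0.005], [-0.01, -1.0, -0.0], [-0.005, 0.0, -1.0]]
ft_force: [0.6, 0.2, 0.6]
finger_gap: 40.1
grip_force: 0.0
[[233. 224.]
 [233. 219.]
 [232. 213.]
 [232. 211.]]
```

```bash
python3 -m handwheel '[{"tx":0,"ty":0,"tz":0.4,"wx":0,"wy":0,"wz":0},{"tx":0,"ty":0,"tz":0.4,"wx":0,"wy":0,"wz":0},{"tx":0,"ty":0,"tz":0.2,"wx":0,"wy":0,"wz":0},{"tx":0,"ty":0,"tz":0.1,"wx":0,"wy":0,"wz":0},{"tx":0,"ty":0,"tz":0,"wx":0,"wy":0,"wz":0}]'
python3 -c "
from h import *
c=eyes.camera_info('side');t=np.array(sensors.read_state()['tool_pos']);print((proj(c,[t+[0,-25,d] for d in (0,20,40,50)])).round())
g=cv2.cvtColor(eyes.grab_frame('side'),cv2.COLOR_BGR2GRAY)
for r in range(196,242,3): print(r,g[r,206:252:2])"
```

```text
time_s: 12.4
tool_pos: [485.2, 91.9, 18.2]
ee_rot: [[1.0, -0.01, 0.001], [-0.01, -1.0, 0.0], [0.001, -0.0, -1.0]]
ft_force: [-0.3, 0.4, -0.0]
finger_gap: 40.0
grip_force: 0.0
[[234. 234.]
 [234. 229.]
 [234. 224.]
 [233. 221.]]
196 [ 55 104  87  48  66 102  81  48  44  46  50  59 104 114  65  56  68  56
  42  41  42  46  52]
199 [ 53  99 141 111  83 105 121 111  67  43  47  47  50  54  52  46  41  41
  41  42  43  44  41]
202 [ 53  90 152 159 160 161 137  63  55  52  54  52  51  51  46  43  41  45
  42  41  40  38  40]
205 [ 52  84 151 165 168 163 146  68  38  44  51  90 107  69  44  41  40  39
  38  35  35  37  45]
208 [ 53  69 138 163 166 166 158  91  38  39  46  65  74 104  54  36  35  34
  36  35  40  52  68]
211 [ 51  62 132 165 170 172 169 115  43  38  46  75  44  36  36  44  39  39
  50  73  84  89  92]
214 [ 52  58 106 133 139 154 158 127  51  38  44  73  52  34  38  46  74  85
  87  91  92 100 123]
217 [ 53  57  71  82  82  83  87  88  51  45  60  75  50  35  35  56  90  94
 107 124 151 175 185]
220 [ 64  78  82  81  82  82  81  82  80  83  90  89  58  35  35  60  99 126
 167 184 187 186 178]
223 [ 81  82  82  81  82  83  81  81  80  81  86  89  65  45  66  82  92  97
 109 140 152 128 109]
226 [135 125 118  96  94  86  81  82  82  83  83  81  78  86 101 109  94  92
  93  95 100  98  97]
229 [161 159 153 151 153 148 147 150 137 127 127 111  99  97  96 129 111  95
  93  92 100 102 102]
232 [162 160 158 157 154 157 159 157 157 158 160 160 161 162 158 156 129  97
  94 116 129 124 125]
235 [161 159 161 161 159 157 157 161 164 166 166 165 163 166 167 148 106  92
 116 222 239 221 173]
238 [102 105 122 135 151 159 163 171 170 171 174 172 171 170 171 172 170 166
 173 222 240 243 242]
241 [ 91  90  91  92  95  95 100 112 113 119 139 160 181 186 186 181 177 179
 181 192 191 174 167]
```

Tip height is confirmed at about 42 mm above the TCP, so the tips are now at z of about 60. I'll go down 28 mm and push gently.

```bash
python3 -m handwheel '[{"tx":0,"ty":0,"tz":0.4,"wx":0,"wy":0,"wz":0},{"tx":0,"ty":0,"tz":0.3,"wx":0,"wy":0,"wz":0},{"tx":0.1,"ty":0,"tz":0,"wx":0,"wy":0,"wz":0},{"tx":0.2,"ty":0,"tz":0,"wx":0,"wy":0,"wz":0},{"tx":0.15,"ty":0,"tz":0,"wx":0,"wy":0,"wz":0},{"tx":0.15,"ty":0,"tz":0,"wx":0,"wy":0,"wz":0},{"tx":0.15,"ty":0,"tz":0,"wx":0,"wy":0,"wz":0}]'
python3 -m handwheel '[{"tx":0.15,"ty":0,"tz":0,"wx":0,"wy":0,"wz":0},{"tx":0.15,"ty":0,"tz":0,"wx":0,"wy":0,"wz":0},{"tx":0.15,"ty":0,"tz":0,"wx":0,"wy":0,"wz":0},{"tx":0.15,"ty":0,"tz":0,"wx":0,"wy":0,"wz":0},{"tx":0.15,"ty":0,"tz":0,"wx":0,"wy":0,"wz":0}]'
python3 -c "
from sil import *
x=sensors.read_state()['tool_pos'][0]
measure([x+10,103,-.03],('wrist',));measure([x+10,103,-.03])"
```

```text
time_s: 13.15
tool_pos: [514.3, 91.1, -9.7]
ee_rot: [[1.0, -0.011, -0.003], [-0.011, -1.0, -0.001], [-0.003, 0.001, -1.0]]
ft_force: [-6.5, -1.4, 4.7]
finger_gap: 39.9
grip_force: 3.2
time_s: 13.65
tool_pos: [544.3, 91.3, -9.8]
ee_rot: [[1.0, -0.01, -0.003], [-0.01, -1.0, 0.0], [-0.003, -0.0, -1.0]]
ft_force: [-6.2, 0.7, 4.1]
finger_gap: 39.9
grip_force: 3.2
near-end mid [ 5.56939e+02  1.03118e+02 -1.00000e-02] err [np.float64(0.003)]
a +y gap 28.8
b -y gap 28.8
near-end mid [5.61387e+02 1.01415e+02 1.10000e-02] err [np.float64(0.029), np.float64(0.307), np.float64(0.657)]
a +y gap 25.7
b -y gap 23.1
```

The tray has squared itself to the batten, with 29 mm to go. I'll close up slowly.

```bash
python3 -m handwheel '[{"tx":0.15,"ty":0,"tz":0,"wx":0,"wy":0,"wz":0},{"tx":0.15,"ty":0,"tz":0,"wx":0,"wy":0,"wz":0},{"tx":0.15,"ty":0,"tz":0,"wx":0,"wy":0,"wz":0},{"tx":0.1,"ty":0,"tz":0,"wx":0,"wy":0,"wz":0},{"tx":0.05,"ty":0,"tz":0,"wx":0,"wy":0,"wz":0}]'
python3 -m handwheel '[{"tx":0.04,"ty":0,"tz":0,"wx":0,"wy":0,"wz":0},{"tx":0.03,"ty":0,"tz":0,"wx":0,"wy":0,"wz":0},{"tx":0,"ty":0,"tz":0,"wx":0,"wy":0,"wz":0}]'
```

```text
time_s: 14.35
tool_pos: [568.2, 91.0, -10.2]
ee_rot: [[1.0, -0.01, -0.002], [-0.01, -1.0, -0.0], [-0.002, 0.0, -1.0]]
ft_force: [-7.0, 0.9, 5.1]
finger_gap: 40.1
grip_force: 3.4
time_s: 14.65
tool_pos: [571.0, 91.0, -10.2]
ee_rot: [[1.0, -0.01, -0.002], [-0.01, -1.0, 0.0], [-0.002, 0.0, -1.0]]
ft_force: [-4.9, 0.5, 3.3]
finger_gap: 39.9
grip_force: 2.5
```

```bash
python3 -c "
from sil import *
x=sensors.read_state()['tool_pos'][0]
measure([x+12,103,-.01],('wrist',))"
```

```text
near-end mid [ 5.83979e+02  1.02846e+02 -1.10000e-02] err [np.float64(0.003)]
a +y gap 1.7
b -y gap 1.8
```

Gap is about 2 mm. I'll creep forward until the force rises.

```bash
for i in 1; do python3 -m handwheel '[{"tx":0.025,"ty":0,"tz":0,"wx":0,"wy":0,"wz":0},{"tx":0.025,"ty":0,"tz":0,"wx":0,"wy":0,"wz":0}]' | egrep 'tool_pos|ft_f'; python3 -m handwheel '[{"tx":0.025,"ty":0,"tz":0,"wx":0,"wy":0,"wz":0},{"tx":0,"ty":0,"tz":0,"wx":0,"wy":0,"wz":0}]'| egrep 'tool_pos|ft_f';  done
```

```text
tool_pos: [572.6, 91.0, -10.2]
ft_force: [-6.7, 0.9, 5.3]
tool_pos: [572.5, 91.0, -10.2]
ft_force: [-10.2, 0.3, 8.5]
```

```bash
python3 -m handwheel '[{"tx":0.025,"ty":0,"tz":0,"wx":0,"wy":0,"wz":0},{"tx":0.02,"ty":0,"tz":0,"wx":0,"wy":0,"wz":0},{"tx":0,"ty":0,"tz":0,"wx":0,"wy":0,"wz":0}]'| egrep 'tool_pos|ft_f'
python3 -c "
from sil import *
measure([585,103,-.01],('wrist',))
cv2.imwrite('pics/fin.png',np.vstack([cv2.resize(cv2.imread('pics/last_wrist.png'),(400,300)),cv2.resize(eyes.grab_frame('scene')[130:280,230:430],(400,300),interpolation=cv2.INTER_CUBIC)]))"
```

```text
tool_pos: [572.3, 91.0, -10.2]
ft_force: [-16.1, -0.6, 13.6]
near-end mid [ 5.85229e+02  1.02742e+02 -9.00000e-03] err [np.float64(0.003)]
a +y gap 0.6
b -y gap 0.4
```

View pics/fin.png

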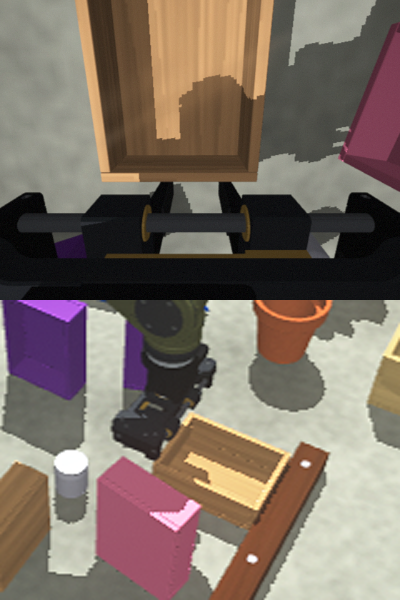

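The tray lies flat with its open side up, and its leading end is flush along the batten (scene half, edge from (250,525) to (290,455)). The bystanders are in place. I'll back off straight and then rise.

```bash
python3 -m handwheel '[{"tx":-0.1,"ty":0,"tz":0,"wx":0,"wy":0,"wz":0},{"tx":-0.3,"ty":0,"tz":0,"wx":0,"wy":0,"wz":0},{"tx":-0.3,"ty":0,"tz":0,"wx":0,"wy":0,"wz":0},{"tx":0,"ty":0,"tz":-0.7,"wx":0,"wy":0,"wz":0},{"tx":0,"ty":0,"tz":-0.9,"wx":0,"wy":0,"wz":0},{"tx":0,"ty":0,"tz":-0.9,"wx":0,"wy":0,"wz":0},{"tx":0,"ty":0,"tz":-0.9,"wx":0,"wy":0,"wz":0},{"tx":0,"ty":0,"tz":-0.9,"wx":0,"wy":0,"wz":0},{"tx":0,"ty":0,"tz":-0.9,"wx":0,"wy":0,"wz":0},{"tx":0,"ty":0,"tz":0,"wx":0,"wy":0,"wz":0}]'
python3 -c "
from sil import *
from bench import models
measure([585,103,-.01],('wrist',))
g=eyes.grab_frame('scene');print([(d['at'],d['p']) for d in models.search_frame('scene','nail_tin')],[(d['at'],d['p']) for d in models.search_frame('scene','short_tray')])"
```

```text
time_s: 16.5
tool_pos: [551.7, 91.5, 204.7]
ee_rot: [[1.0, -0.01, 0.012], [-0.01, -1.0, 0.001], [0.012, -0.001, -1.0]]
ft_force: [0.9, -0.5, 1.3]
finger_gap: 40.0
grip_force: 0.0
near-end mid [ 5.99157e+02  1.02412e+02 -8.00000e-03] err [np.float64(0.094)]
a +y gap -13.3
b -y gap -13.5
[([264.0, 218.7], 0.78)] [([237.5, 240.3], 0.83)]
```

The fit error is high because the mask now picks up the brown batten. I'll exclude its hue and compare the two edges directly.

```bash
python3 -c "
import sil
from sil import *
def mk(im):
    g=cv2.cvtColor(im,cv2.COLOR_BGR2HSV);return ((g[...,0]>11)&(g[...,0]<24)&(g[...,1]>75)&(g[...,2]>45)).astype(np.uint8)
sil.mask=mk
q=measure([585,103,-.01],('wrist',))
c=eyes.camera_info('wrist');im=cv2.imread('pics/last_wrist.png');h=cv2.cvtColor(im,cv2.COLOR_BGR2HSV)
for y in (-50,0,50):
    out=[]
    for dx in range(145,176,2):
        p=proj(c,[world(q,[(dx,y,50 if dx<=160 else 34)])[0]])[0].round().astype(int);out.append(tuple(h[p[1],p[0]].tolist()) if 0<=p[1]<420 else None)
    print(y,out)"
```

```text
near-end mid [ 5.87899e+02  1.02705e+02 -1.00000e-02] err [np.float64(0.009)]
a +y gap -2.1
b -y gap -2.2
-50 [(16, 130, 90), (15, 127, 90), (14, 130, 126), (16, 115, 219), (15, 121, 210), (15, 119, 212), (13, 128, 133), (11, 169, 80), (15, 123, 199), (10, 157, 70), (9, 169, 77), None, None, None, None, None]
0 [(16, 126, 89), (13, 121, 97), (13, 125, 120), (16, 115, 217), (16, 117, 214), (16, 117, 213), (13, 136, 101), (9, 180, 71), (16, 121, 204), (9, 171, 70), (10, 159, 77), None, None, None, None, None]
50 [(13, 125, 55), (11, 112, 64), (15, 125, 120), (15, 118, 199), (15, 121, 198), (16, 120, 212), (13, 143, 112), (10, 176, 68), (16, 124, 206), (10, 166, 69), (10, 169, 74), None, None, None, None, None]
```

Wood runs straight into batten across the tray's full width, with no slab showing between and the edges parallel. Handing in.

```bash
python3 -c "
from bench import robot
print(robot.finish_job())"
```

```text
the job is handed in; nothing more can be done
None
```

The taller tray was tipped flat onto its bottom, open side up, and pushed flush and square against the batten; the short tray and tin checked out in place, nothing else looked disturbed, and the job was handed in at about 17 s.

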